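# Seal the middle-sized tiffin tin in the island drawer

## Robot

A 7-joint arm with a two-finger parallel gripper is mounted at the origin on the work surface. World frame = base frame: x ahead of the robot, y to its left, z up, the work surface at z = 0. Lengths are in m, angles in rad, forces in N, time in s.
With the tool pointing down it reaches from about 0.425 to 1.025 m from the base axis. Payload 3.6 kg.
Tool frame: the origin (TCP) lies on the centre line of the jaws, within the pads' length; the fingertips stand 11 mm ahead of it and the grasp point (between the pads) lies 8 mm behind it; z points along the fingers, x is the direction in which the jaws open and shut, and the axes are right-handed (so a half turn about z gives the same grasp; the last joint's range is limited). The gripper opens to 85 mm and grips with 20 to 120 N. Pads are 22 mm wide; open, the fingers measure 114 mm over their backs; the gripper's body (76 mm by 85 mm) begins 54 mm behind the grasp point. The pads swing forward as they close: fully open they stand 13 mm farther back than shut.
Start: joints at [1.054, 0.591, 0.048, 1.609, -0.033, 0.943, -0.034], TCP at [0.298, -0.661, 0.211] pointing down, gripper open.
Joint ranges: [-2.69, 2.69], [-0.47, 2.24], [-1.27, 1.36], [0.19, 2.51], [-1.53, 4.68], [0.08, 2.07], [-3.09, 3.09]. Speed limits (rad/s): [2.57, 2.57, 3.14, 3.14, 3.14, 3.14, 3.14].

## Interface

Orientations are given as a unit quaternion [x, y, z, w].
In Python, from plant import move_to, move_l, move_joints, gripper_open, close_gripper, hold, solve_ik, observe, camera, camera_model, Unreachable, finish_job gives the robot as it stands. Calls block until the motion is done:
- move_to(position, orientation): joint-space move of the TCP to a pose.
- move_l(position, feed=0.15, orientation=None): straight line of the TCP; orientation=None keeps the orientation; feed is the mean speed in m/s.
- move_joints(angles): joint-space move.
- gripper_open() and close_gripper(f_grip=None): open the fingers fully, or close them until they stop; f_grip is the grip in N (None keeps the last).
- hold(seconds).
- solve_ik(position, orientation): joint angles nearest the present ones, or None.
- observe(): the state.
- camera(name): name is "scene" or "side" or "wrist"; returns the picture (420x560x3 uint8, red, green, blue); there is no depth.
- camera_model(name): a dict with "intrinsics" (3x3 intrinsics, pixels), "distortion" ([k1, k2, p1, p2, k3] as OpenCV has them; the pictures are not rectified), "extrinsics" (4x4, takes a point from world to camera coordinates). Camera axes: x right, y down, z forward; pixel columns grow to the right and rows downward; lengths in m; the calibration is good to about 2 mm. A picture is of the moment at which its call begins: read the wrist's pose just before it. camera_model takes no time and is no camera call; for the wrist camera it gives the pose at the moment of the call.
A pose or a line that the arm cannot do raises Unreachable and nothing moves.
- finish_job(): hands the job in, once; it reports no verdict.
The state is a dict: "time": time; "qpos": joint angles; "qd": joint speeds; "tau": joint torques, N m; "ee_pos": TCP position; "tool_rot": TCP orientation; "ft_force": force on the tool from outside, world axes, zero at the start; "torque": the same for the moment, N m; "grip_width": finger opening in m.
Only numpy, scipy, OpenCV 4.12 (cv2) and the standard library are available. Lean on these libraries where they do the work, as an engineer would, in place of code of your own. Each camera call takes 0.05 s, during which the arm holds its last target.

## Task

The middle-sized of the three steel tiffin tins in the drawer is packed for lunch: gently press the raised vent plug in the middle of its lid all the way down with the fingertips, then draw the hand away. The other two tins are airing, so leave their vent plugs up, and do not touch them, the cutlery case or the snack canister; do not lift, tip or shove any tin.

Things in the scene. Friction and masses are not known exactly. Their poses are not given: they have to be found in the camera images.
- drawer: fixed pulled-out wooden drawer with a low stone-topped island carcass behind it (150 mm high, its face 220 mm beyond the origin); outside 400 (x) by 620 (y) mm, walls 75 mm high, front panel 100 mm high with a bar handle on the robot's side; origin at the centre of the drawer's underside; the grey rubber mat inside is 15 mm above the origin; x points away from the front panel
- tin_small: the smallest of three round closed stainless-steel tiffin tins: 83 mm across the lid, 55 mm tall to the lid's flat top, loose on the mat; origin at the centre of its underside, z up. Told apart from the other two tins by its size only (lids 83, 107 and 133 mm across, heights 55, 65 and 75 mm); any tin may stand at any place of the row
- tin_medium: the middle-sized of three round closed stainless-steel tiffin tins: 107 mm across the lid, 65 mm tall to the lid's flat top, loose on the mat; origin at the centre of its underside, z up. Told apart from the other two tins by its size only (lids 83, 107 and 133 mm across, heights 55, 65 and 75 mm); any tin may stand at any place of the row
- tin_large: the largest of three round closed stainless-steel tiffin tins: 133 mm across the lid, 75 mm tall to the lid's flat top, loose on the mat; origin at the centre of its underside, z up. Told apart from the other two tins by its size only (lids 83, 107 and 133 mm across, heights 55, 65 and 75 mm); any tin may stand at any place of the row
- vent_small_top (a point): centre of the top face of the vent plug on the smallest tin's lid: a round dark rubber mushroom 24 mm across (5 mm thick cap on a thin stem) at the middle of the lid; its top stands 18 mm above the lid when up, 8 mm when fully down
- vent_medium_top (a point): centre of the top face of the vent plug on the middle-sized tin's lid: a round dark rubber mushroom 24 mm across (5 mm thick cap on a thin stem) at the middle of the lid; its top stands 18 mm above the lid when up, 8 mm when fully down
- vent_large_top (a point): centre of the top face of the vent plug on the largest tin's lid: a round dark rubber mushroom 24 mm across (5 mm thick cap on a thin stem) at the middle of the lid; its top stands 18 mm above the lid when up, 8 mm when fully down
- vent_small (a joint): travel of the smallest tin's vent plug in m: about 0 (0 to 0.0015) up, 0.010 fully down against a hard stop; it is pushed straight down, resists with about 3 N of friction, has no spring and stays where it is left
- vent_medium (a joint): travel of the middle-sized tin's vent plug in m: about 0 (0 to 0.0015) up, 0.010 fully down against a hard stop; it is pushed straight down, resists with about 3 N of friction, has no spring and stays where it is left
- vent_large (a joint): travel of the largest tin's vent plug in m: about 0 (0 to 0.0015) up, 0.010 fully down against a hard stop; it is pushed straight down, resists with about 3 N of friction, has no spring and stays where it is left
- cutlery_case: closed blue plastic cutlery case with a flip lid, 80 (x) by 210 (y) by 38 mm high, loose, in the front part of the drawer; origin at the centre of its underside
- canister: upright aluminium snack canister, 72 mm across, 98 mm tall, loose, in the front part of the drawer; origin at the centre of its underside
Not all that is in view belongs to the job. What is shaped like the tin_medium but blue or orange is not meant.

How it is judged:
On the way:
1. the fingertips press the middle-sized tin's vent plug down at least 7 mm (value of joint vent_medium above 0.007 m and contact force between the fingers and tin_medium above 0.3 N), for 0.1 s.
At the end, for the whole second after the job is handed in: The middle-sized tin's vent plug is at least 7 mm down (of 10), the other two plugs are still up (less than 3 mm down), the middle-sized tin stands upright, at rest and within 12 mm of its start, and the other tins, the case and the canister are within 8 mm of theirs (value of joint vent_medium above 0.007 m and value of joint each of vent_small, vent_large below 0.003 m and distance of tin_medium from where it was at the start of the episode below 0.012 m and angle between tin_medium's own z axis and vertical below 0.05 rad and linear speed of tin_medium below 0.01 m/s and distance of each of tin_small, tin_large, cutlery_case, canister from where it was at the start of the episode below 0.008 m); the robot touches nothing.
It fails at once if the robot touches another tin, the cutlery case or the canister (contact force between any of the fingers, the arm and tin_small above 0.3 N or contact force between any of the fingers, the arm and tin_large above 0.3 N or contact force between any of the fingers, the arm and cutlery_case above 0.3 N or contact force between any of the fingers, the arm and canister above 0.3 N).
It fails at once if the middle-sized tin is pressed harder than 30 N (contact force between any of the fingers, the arm and tin_medium above 30 N).
It fails at once if the middle-sized tin is lifted, shoved or tipped (over 15 mm or 0.15 rad) (distance of tin_medium from where it was at the start of the episode above 0.015 m or angle between tin_medium's own z axis and vertical above 0.15 rad).
It fails at once if another tin's vent plug is pressed (value of joint any of vent_small, vent_large above 0.003 m).
It also fails if it takes over 32 s, if anything falls off the work surface, if the arm or the gripper's body presses on something with over 40 N, if the wrist force passes 120 N, or if a joint passes its speed limit or range.

## Working session

There is one attempt and no reset: what is moved stays moved. The work goes in short steps, each a Python script; the robot and the scene stay as the last script left them, time stands still between calls to the robot, and variables do not carry over. Pictures are saved under pics/ and viewed, and the job is handed in when it is done.

```bash
mkdir -p pics; python3 - <<'E'
from plant import *
import cv2,numpy as np
o=observe();print(o['time'],o['ee_pos'],o['tool_rot'],o['grip_width'])
for n in ['scene','side','wrist']:
    im=camera(n);cv2.imwrite(f'pics/{n}0.png',im[:,:,::-1])
    m=camera_model(n);print(n,np.round(m['intrinsics'],1).tolist(),m['distortion'],np.round(m['extrinsics'],3).tolist())
E
```

```text
0.0 [ 0.29776978 -0.66005121  0.20961659] [ 8.40024592e-01 -5.42547125e-01 -9.93575869e-04 -5.60276137e-04] 0.08579268736012488
scene [[502.4, 0.0, 275.3], [0.0, 502.4, 209.7], [0.0, 0.0, 1.0]] [0.00607881 0.         0.         0.         0.        ] [[0.7, 0.714, 0.023, -0.357], [0.445, -0.411, -0.796, -0.128], [-0.558, 0.567, -0.605, 1.647], [0.0, 0.0, 0.0, 1.0]]
side [[530.9, 0.0, 270.2], [0.0, 530.9, 210.2], [0.0, 0.0, 1.0]] [-0.04045205  0.          0.          0.          0.        ] [[-0.853, -0.522, -0.019, 0.433], [-0.24, 0.424, -0.873, 0.166], [0.464, -0.74, -0.487, 1.26], [0.0, 0.0, 0.0, 1.0]]
wrist [[333.3, 0.0, 279.8], [0.0, 333.3, 206.7], [0.0, 0.0, 1.0]] [-0.06604562  0.          0.          0.          0.        ] [[0.411, -0.912, -0.002, -0.723], [-0.876, -0.395, 0.278, -0.037], [-0.254, -0.113, -0.961, 0.379], [0.0, 0.0, 0.0, 1.0]]
```

View pics/scene0.png

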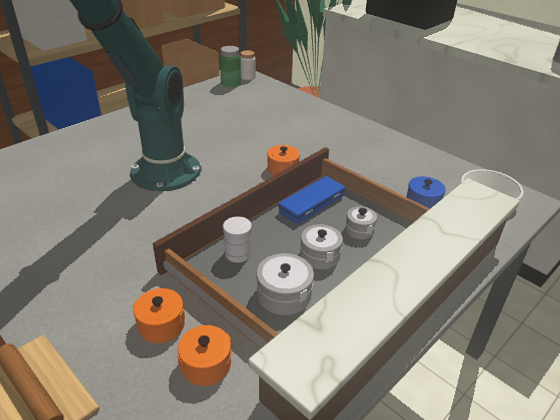

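View pics/side0.png

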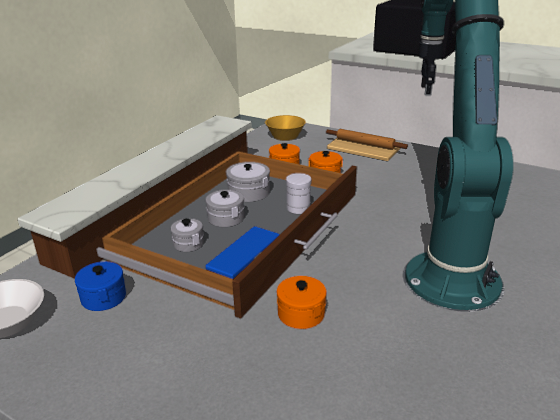

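View pics/wrist0.png

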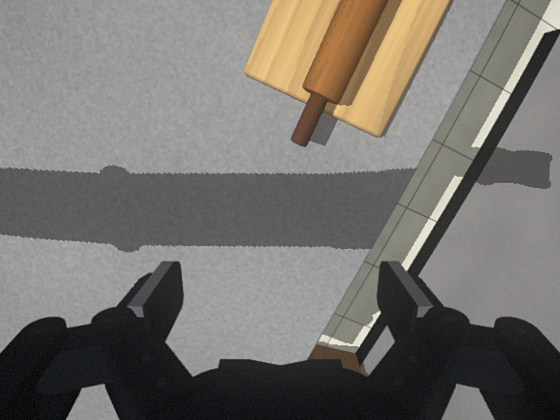

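Steel tins, in scene pixels: left (285,280), middle (321,243), right (361,220). The middle one looks middle-sized. I'll triangulate the plugs, measure the lids and enlarge a crop to confirm.

```bash
cat > h.py <<'E'
import cv2,numpy as np
from plant import camera_model
def P(n):
    m=camera_model(n);return np.array(m['intrinsics']),np.array(m['distortion']),np.array(m['extrinsics'])
def und(n,p):
    K,d,E=P(n);return cv2.undistortPoints(np.array(p,float).reshape(-1,1,2),K,d).reshape(-1,2)
def tri(a,pa,b,pb):
    X=cv2.triangulatePoints(P(a)[2][:3],P(b)[2][:3],und(a,pa).T,und(b,pb).T);return (X[:3]/X[3]).T
def plane(n,p,z):
    E=P(n)[2];R=E[:3,:3];c=-R.T@E[:3,3];r=np.c_[und(n,p),np.ones(len(np.array(p).reshape(-1,2)))]@R
    return c+r*((z-c[2])/r[:,2])[:,None]
def proj(n,X):
    K,d,E=P(n);return cv2.projectPoints(np.array(X,float).reshape(-1,3),cv2.Rodrigues(E[:3,:3])[0],E[:3,3],K,d)[0].reshape(-1,2)
def plugs(im,seeds,thr=75,r=15):
    g=im.max(2);out=[]
    for (u,v) in seeds:
        m=np.zeros(g.shape,np.uint8);m[v-r:v+r,u-r:u+r]=(g[v-r:v+r,u-r:u+r]<thr)*255
        n,l,s,c=cv2.connectedComponentsWithStats(m)
        k=min(range(1,n),key=lambda i:np.hypot(*(c[i]-[u,v]))-(s[i,4]>15)*20);out.append((c[k],s[k]))
    return out
E
python3 - <<'E'
import cv2,numpy as np
from h import *
S=cv2.imread('pics/scene0.png');D=cv2.imread('pics/side0.png')
a=plugs(S,[(285,268),(322,234),(362,212)]);b=plugs(D,[(248,168),(225,195),(186,224)])
for x in a+b: print(x[0],x[1])
X=tri('scene',[x[0] for x in a],'side',[x[0] for x in b]);print(X.round(4))
c1=cv2.resize(S[190:320,240:400],None,fx=4,fy=4,interpolation=2)[:, :400*2]
c2=cv2.resize(D[150:260,160:280],None,fx=5,fy=5,interpolation=2)
cv2.imwrite('pics/c1.png',c1);cv2.imwrite('pics/c2.png',c2)
# lid-top extents: row of bright mask
E
```

```text
[284.85964912 267.57894737] [281 264   9   9  57]
[321.55319149 233.06382979] [318 230   8   8  47]
[362.1025641 211.       ] [359 208   8   7  39]
[247.3        166.23333333] [244 164   7   6  30]
[223.9   193.675] [220 191   8   7  40]
[185.82 221.42] [182 218   9   8  50]
[[ 0.6591 -0.1194  0.1028]
 [ 0.6273  0.0457  0.092 ]
 [ 0.6332  0.2056  0.0824]]
```

```bash
ls pics
```

```text
c1.png
c2.png
scene0.png
side0.png
wrist0.png
```

View pics/c1.png

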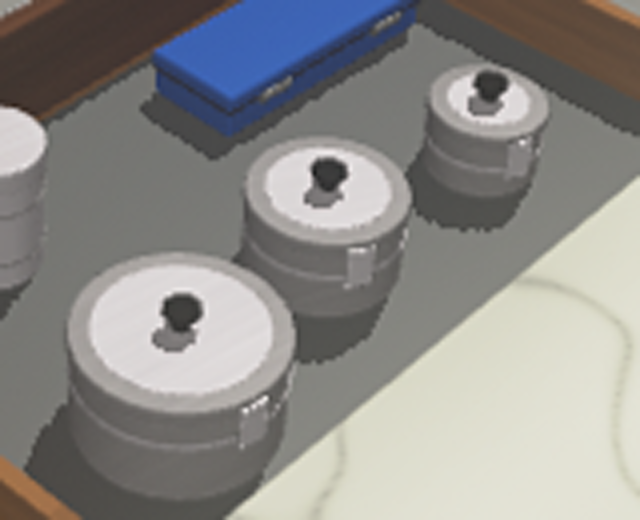

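View pics/c2.png

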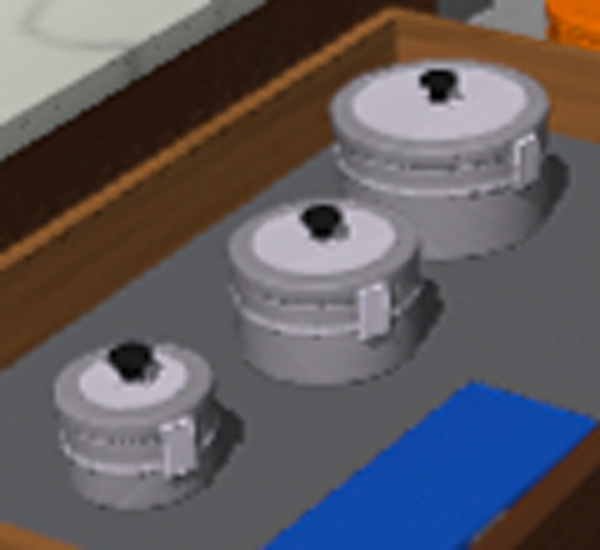

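The pixels and the triangulation agree. The plug heights are 0.103, 0.092 and 0.082, about 10 mm apart as expected for 75/65/55 mm tins. The lids are about 57, 42 and 30 px wide. The middle tin, at (321,233) in scene and (224,194) in side, is tin_medium, at roughly (0.627, 0.046). Next I'll close the jaws and hover above it for a refined look.

```bash
python3 - <<'E'
from plant import *
from h import *
o=observe();p=np.array(o['ee_pos'])
E=P('wrist')[2];print('cam',-E[:3,:3].T@E[:3,3])
close_gripper(20)
move_l([p[0],p[1],0.30],0.2)
for q in ([.70711,-.70711,0,0],[.70711,.70711,0,0]):
    s=solve_ik([.627,.046,.27],q);print(q,None if s is None else np.round(s,2))
move_to([.60,.046,.27],[.70711,-.70711,0,0])
o=observe();print(o['time'],o['ee_pos'],o['tool_rot'],o['grip_width'],o['ft_force'])
for n in ['wrist','side','scene']:
    im=camera(n);cv2.imwrite(f'pics/{n}1.png',im[:,:,::-1])
np.save('Ew.npy',P('wrist')[2])
print(proj('wrist',[[.6273,.0457,.096],[.6591,-.1194,.106],[.6332,.2056,.086]]))
E
```

```text
cam [ 0.36106667 -0.63092452  0.37316551]
[0.70711, -0.70711, 0, 0] [ 0.    0.42 -0.2   1.77  0.1   0.97 -1.81]
[0.70711, 0.70711, 0, 0] [ 0.36  0.5  -0.73  1.75  0.38  1.04  1.07]
4.225 [0.60025302 0.04471818 0.26997098] [-7.06441774e-01  7.07771102e-01 -2.45746452e-04 -1.64057926e-04] -0.00023243508102054077 [0.23550891 0.14316711 1.19675422]
[[279.74507823 153.88311213]
 [449.36164455 123.10193896]
 [127.25083299 148.10238372]]
```

View pics/wrist1.png

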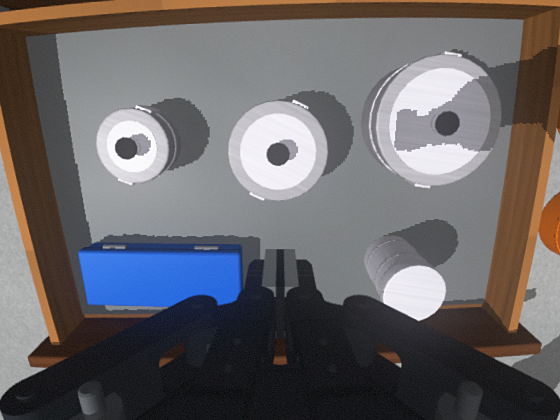

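View pics/side1.png

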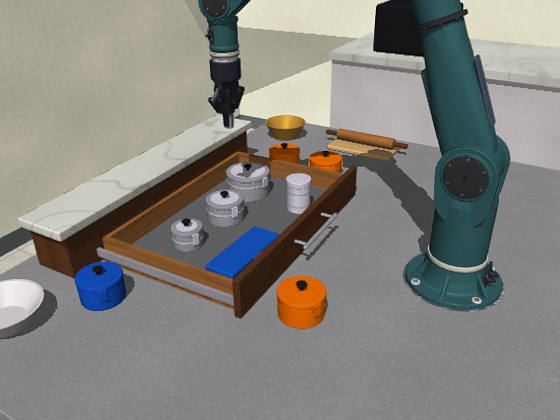

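The wrist view shows the lids at about 70, 98 and 138 px wide. The middle one is tin_medium, with its plug at (278,154), which matches the prediction of (280,154). I'll refine its xy on the plug-top plane.

```bash
python3 - <<'E'
from h import *
W=cv2.imread('pics/wrist1.png')
a=plugs(W,[(278,154)],60,18);print(a)
g=[x[0] for x in a]
print('wrist plane',plane('wrist',g,.098), plane('wrist',g,.0955))
print('scene plane',plane('scene',[[321.55,233.06]],.095),'side',plane('side',[[223.9,193.7]],.095))
print('tri wrist-side',tri('wrist',g,'side',[[223.9,193.7]]),'wrist-scene',tri('wrist',g,'scene',[[321.55,233.06]]))
# island face rows in wrist top
c=cv2.resize(W[80:220,200:360],None,fx=4,fy=4,interpolation=2);cv2.imwrite('pics/c3.png',c)
print('island face near top edge at z=.15 (scene px 430,217;265,352):',plane('scene',[[462,187],[258,360]],.15))
E
```

```text
Traceback (most recent call last):
  File "h.py", line 19, in plugs
    k=min(range(1,n),key=lambda i:np.hypot(*(c[i]-[u,v]))-(s[i,4]>15)*20);out.append((c[k],s[k]))
ValueError: min() iterable argument is empty
```

```bash
python3 - <<'E'
from h import *
W=cv2.imread('pics/wrist1.png')
print(W[150:158:3,262:296:3].max(2))
a=plugs(W,[(278,154)],95,18);print(a)
g=[x[0] for x in a]
print('wrist plane',plane('wrist',g,.098), plane('wrist',g,.0955))
print('scene plane',plane('scene',[[321.55,233.06]],.095),'side',plane('side',[[223.9,193.7]],.095))
print('tri wrist-side',tri('wrist',g,'side',[[223.9,193.7]]),'wrist-scene',tri('wrist',g,'scene',[[321.55,233.06]]))
c=cv2.resize(W[80:220,200:360],None,fx=4,fy=4,interpolation=2);cv2.imwrite('pics/c3.png',c)
print(plane('scene',[[462,187],[258,360]],.15))
E
```

```text
[[245 253  84  89  91  89  91  91  89 159 169 172]
 [247 255  84  92  91  92  90  88  88 111 164 164]
 [245 252  86  87  93  90  91  88  92 145 164 176]]
[(array([277.79281768, 153.82320442]), array([267, 143,  22,  22, 362], dtype=int32))]
wrist plane [[0.6276141  0.04765618 0.098     ]] [[0.62730176 0.04767247 0.0955    ]]
scene plane [[0.62898799 0.04241554 0.095     ]] side [[0.62407266 0.05084798 0.095     ]]
tri wrist-side [[0.62682599 0.04757287 0.09278817]] wrist-scene [[0.62606203 0.0473315  0.09019393]]
[[ 0.79875972  0.40996472  0.15      ]
 [ 0.82536981 -0.35789149  0.15      ]]
```

View pics/c3.png

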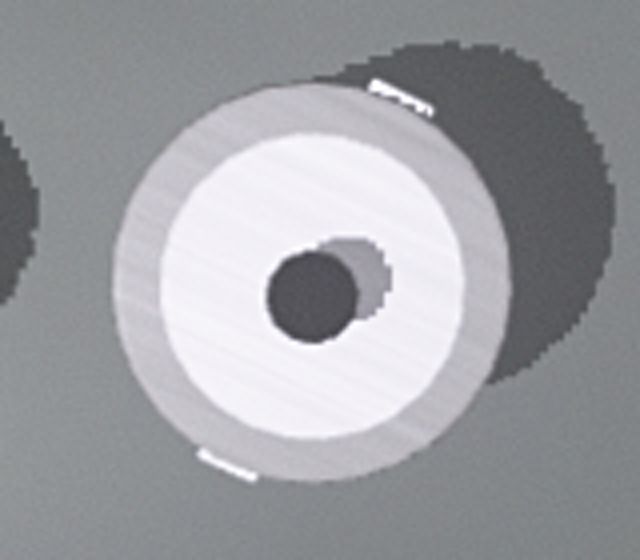

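Views agree on the plug: centre about (0.627, 0.0475), top near 0.098. I'll descend in small steps with force watched.

```bash
python3 - <<'E'
from plant import *
from h import *
x,y=.627,.0475
q=[.70711,-.70711,0,0]
move_l([x,y,.20],0.2,q); move_l([x,y,.128],0.1); hold(.3)
b=np.array(observe()['ft_force']);o=observe();print(o['time'],o['ee_pos'],b)
z=.122;con=None
while z>.092:
    move_l([x,y,z],0.02); o=observe();f=np.array(o['ft_force'])-b
    print(round(o['time'],2),round(z,4),np.round(o['ee_pos'],4),f.round(2))
    if f[2]>7: break
    if abs(f[2])>1.2 and con is None: con=z;print('contact')
    if con and z<con-.0125: break
    if o['time']>22: break
    z-=.001 if con is None or z>con-.007 else .0005
hold(.15);o=observe();print(o['time'],o['ee_pos'],np.array(o['ft_force'])-b)
cv2.imwrite('pics/side2.png',camera('side')[:,:,::-1])
E
```

```text
6.0667 [0.62733614 0.04751269 0.12854237] [ 0.2786773   0.18009422 -0.83210687]
6.52 0.122 [0.6268 0.0475 0.1217] [-0.32  0.43  0.94]
6.77 0.121 [0.627  0.0475 0.121 ] [-0.37  0.19  0.48]
7.02 0.12 [0.6269 0.0475 0.1199] [-0.8  -0.74  0.29]
7.27 0.119 [0.6269 0.0475 0.1189] [-0.12  0.12  0.63]
7.52 0.118 [0.6269 0.0475 0.1179] [ 0.61 -0.59  0.68]
7.77 0.117 [0.6269 0.0475 0.1169] [-0.88 -1.84  0.81]
8.02 0.116 [0.6269 0.0475 0.1159] [-0.48  0.5  -0.05]
8.27 0.115 [0.6269 0.0475 0.1149] [-0.81 -0.3   0.26]
8.52 0.114 [0.6269 0.0475 0.1139] [-0.2  -0.65  0.52]
8.77 0.113 [0.6269 0.0475 0.1129] [ 0.45 -0.36  0.49]
9.02 0.112 [0.6269 0.0475 0.1119] [-0.41  0.45  1.31]
contact
9.27 0.111 [0.6269 0.0475 0.1109] [-0.13  0.03  0.48]
9.52 0.11 [0.6269 0.0475 0.1099] [-0.13  0.13  1.21]
9.77 0.109 [0.6269 0.0474 0.1089] [-0.39 -0.28  0.06]
10.02 0.108 [0.6269 0.0474 0.1079] [-0.04 -0.36  0.4 ]
10.27 0.107 [0.6269 0.0475 0.1069] [0.1  0.68 0.76]
10.52 0.106 [0.6269 0.0475 0.1059] [-0.17 -0.42  0.45]
10.77 0.105 [0.6269 0.0475 0.1049] [-0.47  0.26  1.31]
11.02 0.1045 [0.627  0.0475 0.1045] [-1.14 -0.53  0.13]
11.27 0.104 [0.627  0.0475 0.104 ] [-0.12 -0.47  0.43]
11.52 0.1035 [0.627  0.0475 0.1035] [ 0.02 -0.19  0.3 ]
11.77 0.103 [0.627  0.0475 0.1029] [-0.8  -0.03  0.77]
12.02 0.1025 [0.627  0.0475 0.1024] [-0.29 -0.1   0.85]
12.27 0.102 [0.627  0.0475 0.102 ] [-0.23 -0.58  0.49]
12.52 0.1015 [0.627  0.0475 0.1015] [0.05 0.13 0.38]
12.77 0.101 [0.627  0.0475 0.101 ] [-0.23  0.21  1.05]
13.02 0.1005 [0.627  0.0475 0.1005] [ 0.09 -0.07  1.1 ]
13.27 0.1 [0.627  0.0475 0.1   ] [-0.44 -0.37  0.69]
13.52 0.0995 [0.627  0.0475 0.0995] [-0.86  0.43  0.95]
13.6667 [0.62702843 0.04749729 0.09950541] [-0.19314181 -0.40534027  0.50943633]
```

No real contact yet; the flagged 1.3 N was noise. I'll look.

```bash
python3 - <<'E'
from plant import *
from h import *
S=cv2.imread('pics/side2.png')
C=camera('scene')[:,:,::-1]
a=cv2.resize(S[140:240,180:280],(400,400),interpolation=cv2.INTER_CUBIC);b=cv2.resize(C[180:280,270:370],(400,400),interpolation=cv2.INTER_CUBIC)
cv2.imwrite('pics/c4.png',np.hstack([a,b]))
print(proj('side',[[.627,.0475,.0885],[.627,.0475,.098]]),proj('scene',[[.627,.0475,.0885],[.627,.0475,.098]]))
E
```

```text
[[223.89446732 195.05963681]
 [223.68448257 192.01233818]] [[322.08751911 233.78324504]
 [322.38597798 230.88981811]]
```

View pics/c4.png

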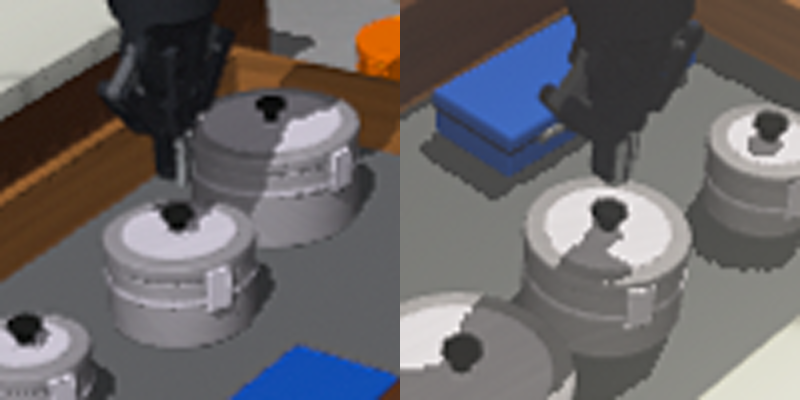

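```bash
python3 - <<'E'
from plant import *
from h import *
print(tri('side',[[224.5,185.5]],'scene',[[323.8,226.2]]))
print('plugtop',tri('side',[[224.3,192.5]],'scene',[[322,232.3]]))
o=observe();print(o['time'],o['ee_pos'],o['grip_width'],o['qpos'])
W=camera('wrist')[:,:,::-1];cv2.imwrite('pics/wrist3.png',W)
E
```

```text
[[0.62858358 0.04449638 0.11620302]]
plugtop [[0.62753196 0.04500442 0.09519064]]
13.7667 [0.62700377 0.04750071 0.09953084] 0.0001828876815853362 [-0.01927285  0.61381825 -0.18392438  1.90509956  0.17779079  0.63822286
 -1.88428743]
```

View pics/wrist3.png

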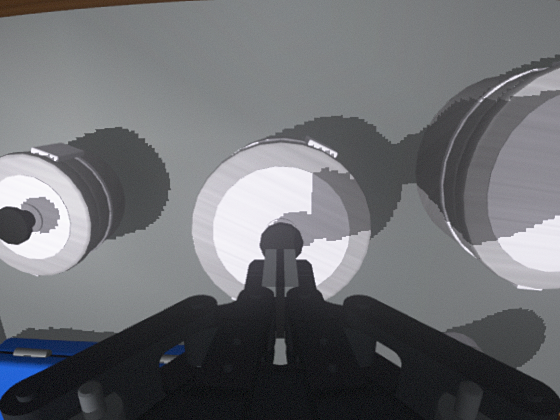

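Triangulated with the same method, the tip is at z≈0.116 and the plug top at 0.095. The tips are lined up in xy but about 20 mm above the plug, so the shut tips reach less far than I assumed. I'll continue the guarded descent.

```bash
python3 - <<'E'
from plant import *
from h import *
x,y=.627,.0475
b=np.array([0,0,-.2]);print(proj('wrist',[[x,y,.0885],[x,y,.115]]))
z=.098;con=None
while z>.06:
    move_l([x,y,z],0.02); o=observe();f=np.array(o['ft_force'])-b
    print(round(o['time'],2),round(z,4),np.round(o['ee_pos'],4),f.round(2))
    if f[2]>6.5: print('stop');break
    if f[2]>2.2 and con is None: con=z;print('contact')
    if con and z<con-.0125: break
    if o['time']>24: break
    z-=.0015 if z>.088 and not con else (.001 if con is None or z>con-.007 else .0005)
o=observe();print(o['time'],o['ee_pos'],np.array(o['ft_force'])-b)
S=camera('side')[:,:,::-1];C=camera('scene')[:,:,::-1]
a=cv2.resize(S[140:240,180:280],(400,400),interpolation=cv2.INTER_CUBIC);b=cv2.resize(C[180:280,270:370],(400,400),interpolation=cv2.INTER_CUBIC)
cv2.imwrite('pics/c5.png',np.hstack([a,b]))
E
```

```text
[[280.73066794 239.0442517 ]
 [280.84765286 259.32529212]]
14.07 0.098 [0.6269 0.0475 0.0978] [ 0.04  0.07 -0.45]
14.32 0.0965 [0.6269 0.0475 0.0964] [-1.21  0.64  1.5 ]
14.57 0.095 [0.6269 0.0475 0.0949] [0.5  0.46 0.17]
14.82 0.0935 [0.6269 0.0475 0.0934] [-0.92  0.13  1.39]
15.07 0.092 [0.6269 0.0475 0.0919] [0.77 0.15 0.16]
15.32 0.0905 [0.6269 0.0475 0.0904] [ 0.24  0.   -0.67]
15.57 0.089 [0.6269 0.0475 0.0889] [-0.05 -0.22 -0.38]
15.82 0.0875 [0.6269 0.0475 0.0874] [-0.04  0.32  0.14]
16.07 0.0865 [0.6269 0.0475 0.0864] [0.08 0.16 0.6 ]
16.32 0.0855 [0.6269 0.0475 0.0854] [-0.07  0.57  0.89]
16.57 0.0845 [0.6269 0.0475 0.0844] [0.12 0.37 0.89]
16.82 0.0835 [0.6269 0.0475 0.0834] [0.52 0.02 0.9 ]
17.07 0.0825 [0.6269 0.0475 0.0824] [0.42 0.26 1.36]
17.32 0.0815 [0.6269 0.0475 0.0814] [ 0.12  0.28 -0.09]
17.57 0.0805 [0.6269 0.0475 0.0804] [-0.21 -0.09  0.18]
17.82 0.0795 [0.6269 0.0475 0.0794] [0.18 0.31 0.3 ]
18.07 0.0785 [0.6269 0.0475 0.0784] [ 0.43 -0.71  0.5 ]
18.32 0.0775 [0.6269 0.0475 0.0774] [ 0.47  0.49 -0.05]
18.57 0.0765 [0.627  0.0475 0.0765] [ 0.06 -0.81  0.22]
18.82 0.0755 [0.627  0.0475 0.0756] [0.2  0.96 1.55]
19.07 0.0745 [0.627  0.0475 0.0745] [-0.79 -0.44  2.33]
contact
19.32 0.0735 [0.627  0.0475 0.0735] [-0.27  0.52  2.3 ]
19.57 0.0725 [0.627  0.0475 0.0724] [-0.89 -0.63  1.54]
19.82 0.0715 [0.627  0.0475 0.0714] [-0.7  -1.    1.62]
20.07 0.0705 [0.627  0.0475 0.0704] [-0.08 -0.34  1.93]
20.32 0.0695 [0.627  0.0475 0.0694] [-0.46  0.77  1.93]
20.57 0.0685 [0.627  0.0475 0.0684] [ 0.07 -0.16  2.69]
20.82 0.0675 [0.627  0.0475 0.0677] [-1.79 -0.49  3.95]
21.07 0.067 [0.627  0.0475 0.0676] [-1.58 -0.23  7.05]
stop
21.0667 [0.62701054 0.04751424 0.06758066] [-1.57560212 -0.22690448  7.05215138]
```

View pics/c5.png

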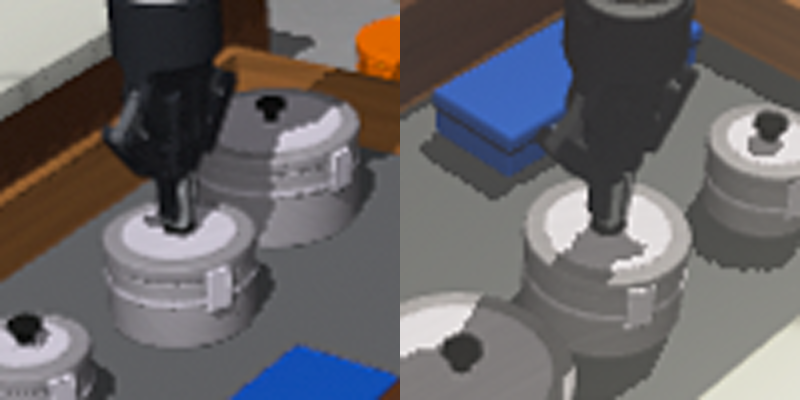

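The plug gave way from TCP z≈0.0758 at about 2 N. It met a hard stop at 0.0676, where the force rose to 7 N with the arm lagging. I'll press a touch more, then withdraw and check.

```bash
python3 - <<'E'
from plant import *
from h import *
x,y=.627,.0475
move_l([x,y,.0664],0.02);hold(.15);o=observe();print(o['time'],o['ee_pos'],o['ft_force'])
move_l([x,y,.11],0.08);move_l([.60,.046,.27],0.15)
o=observe();print(o['time'],o['ee_pos'],o['ft_force'])
W=camera('wrist')[:,:,::-1];S=camera('side')[:,:,::-1];C=camera('scene')[:,:,::-1]
cv2.imwrite('pics/wrist6.png',W)
a=cv2.resize(S[140:260,160:280],(400,400),interpolation=cv2.INTER_CUBIC);b=cv2.resize(C[190:310,260:380],(400,400),interpolation=cv2.INTER_CUBIC)
cv2.imwrite('pics/c6.png',np.hstack([a,b]))
W0=cv2.imread('pics/wrist1.png');print([q[0] for q in plugs(W0,[(278,154)],95,18)],[q[0] for q in plugs(W,[(278,156)],95,18)])
def rim(im,s):  # lid inner disc (bright)
    m=(im.min(2)>205).astype(np.uint8);n,l,st,c=cv2.connectedComponentsWithStats(m)
    return [c[i].round(1).tolist()+st[i].tolist() for i in range(1,n) if st[i,4]>600]
print(rim(W0,0));print(rim(W,0))
p=[q[0] for q in plugs(S,[(224,196)])];r=[q[0] for q in plugs(C,[(321,236)])];print(p,r,tri('side',p,'scene',r))
E
```

```text
21.5667 [0.62704984 0.04748192 0.06756784] [-2.72518949 -0.84778896 10.07270463]
23.4917 [0.59936387 0.04586086 0.26894323] [-0.4676434   0.57135522 -0.79808343]
[array([277.79281768, 153.82320442])] [array([279.03448276, 151.6637931 ])]
[[431.2, 119.6, 389, 68, 89, 107, 4093], [128.6, 148.0, 97, 111, 69, 74, 2857], [276.8, 151.0, 234, 113, 82, 77, 3985], [415.2, 291.4, 383, 266, 63, 54, 2467]]
[[429.2, 91.8, 391, 67, 85, 79, 2436], [128.8, 146.9, 97, 110, 70, 74, 2855], [278.4, 149.9, 241, 112, 77, 77, 4140], [438.2, 157.8, 398, 143, 82, 31, 1607], [416.3, 291.3, 384, 265, 63, 55, 2509]]
[array([224.11538462, 195.76923077])] [array([321.38461538, 235.43589744])] [[0.62781588 0.04495757 0.08494583]]
```

View pics/c6.png

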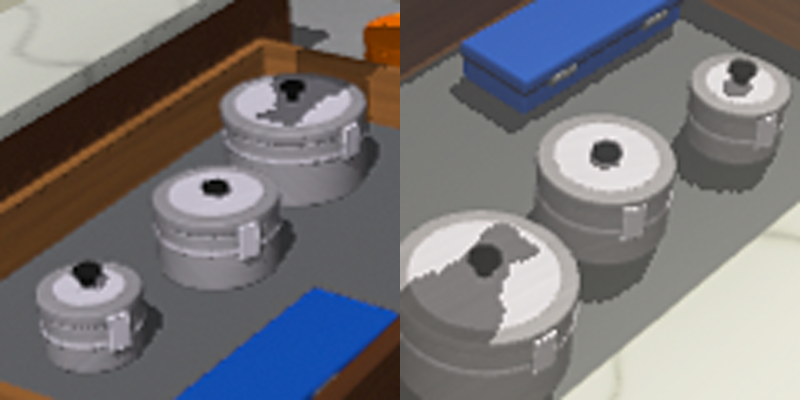

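View pics/wrist6.png

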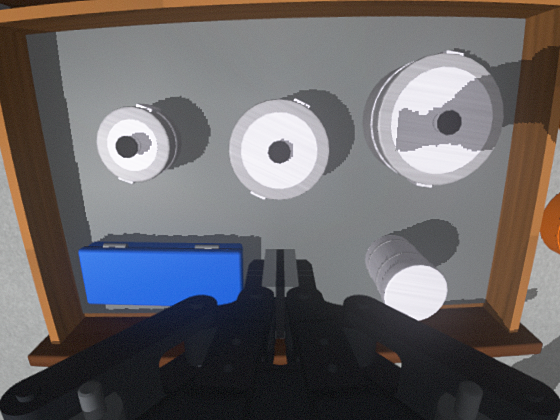

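The middle tin's plug now sits low on its lid, at wrist (279,152) and scene (321,235). The other two plugs are up and all the tins are where they were.

```bash
python3 - <<'E'
from plant import *
finish_job()
E
```

```text
the job is handed in; nothing more can be done
```

I pressed the middle-sized tin's vent plug down to its hard stop with the closed fingertips, drew the hand away and handed the job in. No verdict was reported.

- **Which tin:** it was the middle one in the row. Lid widths in the images and triangulated plug heights (0.103, 0.092 and 0.082 m) both fitted the three sizes.
- **Press:** contact came at about TCP z 0.076 m and the stop at 0.0676 m, roughly 8–9 mm of travel. It resisted with about 2 N on the way down, and I finished at about 10 N, well under the 30 N limit.
- **Last checks:** the pressed plug triangulates about 7 mm lower than before, now 0.085 m. That is a rough figure because the stem is partly hidden, but with the firm stop I take it as fully down. The other two plugs look up in the views. In the wrist view the tins, case and canister look unmoved; shifts of about 1–2 px fit the arm's own pose difference.
- **What disagreed:**
  - The fingertips turned out to be about 20 mm higher than the stated 11 mm offset implied. My first descent stopped short of the plug; I measured the gap by camera and carried on down.
  - An early "contact" reading of 1.3 N during that descent was only sensor noise.

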